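Move the snap-fit display cover onto the stone

ROBOT

A 6-joint arm with a two-finger parallel gripper is mounted at the origin on the work surface. World frame = base frame: x ahead of the robot, y to its left, z up, the work surface at z = 0. Lengths are in m, angles in rad, forces in N, time in s.
With the tool pointing down it reaches from about 0.275 to 0.825 m from the base axis. Payload 4.9 kg.
Tool frame: the origin (TCP) lies midway between the tips of the shut fingers; the grasp point (between the pads) lies 19 mm behind it (grip_point_offset is the distance from the TCP to the grasp point, in m); z points along the fingers, y is the line along which they close (so a half turn about z gives the same grasp; the last joint's range is limited). The gripper opens to 85 mm and grips with 20 to 120 N. Pads are 22 mm wide; open, the fingers measure 114 mm over their backs; the gripper's body (76 mm by 85 mm) begins 54 mm behind the grasp point. The pads swing forward as they close: fully open they stand 13 mm farther back than shut.
Start: joints at [1.178, 0.326, -0.193, 1.052, 0, 1.437], TCP at [0.141, 0.532, 0.231] pointing down, gripper open.
Joint ranges: [-2.65, 2.65], [-0.97, 1.79], [-1.3, 1.35], [-1.93, 2.1], [-1.47, 1.37], [-3.14, 3.14]. Speed limits (rad/s): [2.57, 2.57, 3.14, 3.14, 3.14, 3.14].

INTERFACE

Orientations are given as a rotation vector (axis times angle).
In Python, from cell import * gives the robot as it stands. Calls block until the motion is done:
- movep(position, orientation): joint-space move of the TCP to a pose.
- move_l(position, velocity=0.15, rot=None, until_force=None): straight line of the TCP; rot=None keeps the orientation; velocity is the mean speed in m/s. With until_force (N) it stops when the force on the tool has changed by that much, and returns True; else False.
- set_joints(angles): joint-space move.
- let_go() and grab(newtons=None): open the fingers fully, or close them until they stop; newtons is the grip in N (None keeps the last).
- sleep(seconds).
- ik(position, orientation): joint angles nearest the present ones, or None.
- get_state(): the state.
- grab_frame(name): name is "side" or "top" or "wrist"; returns a dict with "img" (480x640x3 uint8, red, green, blue), "fx", "fy", "cx", "cy" (pixels), "cam_to_world" (4x4, takes a point from camera to world coordinates); the wrist camera has in their place "T_tool_cam" (4x4, takes a point from camera to tool coordinates, whose origin is the TCP and whose axes are the flange's). Camera axes: x right, y down, z forward; pixel columns grow to the right and rows downward; lengths in m; the calibration is good to about 2 mm. A picture is of the moment at which its call begins: read the wrist's pose just before it. There is no depth.
A pose or a line that the arm cannot do raises MotionError and nothing moves.
- sign_off(): hands the job in; it is judged then, once.
Trained networks look in the newest picture that a camera, given by its name, has taken for a name from the list of things; names that differ only in an ending like _2 or _b are one class to them, and where a whole thing is asked for, a point or a joint stands for the part that bears it (a point fixed in the world has none). Each returns a list of dicts, best first, with "score" (0 to 1); they miss things now and then, are a little off and sometimes report something else, mostly with a low value. They report only what shows in the picture. A call takes as long as a camera call. They do not tell look-alikes from the thing itself.
- spot_in(camera, name): "centre" ([column, row] in pixels, amid what is visible of it).
- silhouettes(camera, name): "mask" (480x640 bool, what is visible of it) and "centre" ([column, row] in pixels, amid what is visible of it).
- tip_of(camera, name): "centre" ([column, row] in pixels: a listed point, or the origin of a listed thing).
The state is a dict: "clock": time; "q": joint angles; "joint_velocities": joint speeds; "tau": joint torques, N m; "position": TCP position; "eef_rot": TCP orientation; "contact_force": force on the tool from outside, world axes, zero at the start; "wrist_torque": the same for the moment, N m; "finger_gap": opening from 0.0 (shut) to 1.0 (fully open); "grasp_force": force on a finger pad.
Only numpy, scipy, OpenCV 4.12 (cv2) and the standard library are available. Lean on these libraries where they do the work, as an engineer would, in place of code of your own. Each camera call takes 0.05 s, during which the arm holds its last target. There are 200 camera calls.

TASK

The clear square cover is snapped onto the empty display base. Pull it straight up off that base against its catches, set it over the sawn stone on the other display base and press it down with the gripper until it snaps fully home, its rim down on the wooden foot all round. Leave the stone where it lies, and do not disturb the other things on the counter.

Things in the scene. Friction and masses are not known exactly. Their poses are not given: they have to be found in the camera images.
- cover: Clear open-bottomed square box 93 mm wide (97 at its opaque grey rim, the lowest 24 mm), 80 mm high plus grip, 0.2 kg; inside 87 mm wide (1.5 mm clearance round a plinth), 75 mm high. The rim snaps over the balls: about 10 to 20 N straight along z, on or off. Origin: centre of the rim's underside; when home, 25 mm above the base's origin, in any quarter turn.
- cover_grip (a point): Centre of the upright black bar grip in the middle of the cover's top: 60 mm long (along the cover's x), 20 mm wide (y), 34 mm high. 97 mm above the cover's origin, 17 mm above its flat top; axes as the cover.
- empty_base: Fixed display base: square wooden foot 130 mm wide, 25 mm high, with a white square plinth 84 mm wide rising 20 mm above it (top edges bevelled, 5 mm in over the last 6 mm). A spring ball stands 3.5 mm out of the middle of each plinth side, 11 mm above the foot. Origin: centre of the foot's underside; x, y along its sides. No stone; it wears the cover at the start.
- stone_base: Fixed display base: square wooden foot 130 mm wide, 25 mm high, with a white square plinth 84 mm wide rising 20 mm above it (top edges bevelled, 5 mm in over the last 6 mm). A spring ball stands 3.5 mm out of the middle of each plinth side, 11 mm above the foot. Origin: centre of the foot's underside; x, y along its sides. It carries the sawn stone.
- stone: The specimen: a dark brown stone about 50 x 42 mm, 26 mm high, with a sawn bright flat top, lying loose near the middle of the stone base's plinth. Origin: centre of its underside, z up.
- rough_rock: Bystander: dark rough rock 100 x 80 x 55 mm (high). Origin: centre of its underside.
- chalk_rock: Bystander: pale chalky rock 75 x 60 x 45 mm (high). Origin: centre of its underside.
- stone_tray: Bystander: green plastic tray 90 x 150 mm, 30 mm high, of small stones. Origin: centre of its underside.
- loupe: Bystander: hand lens lying flat, 104 mm long along its x, 48 mm wide, 12 mm high. Origin: on the underside, near the middle of its length.
Mind the look-alikes: they are no part of the job. Leave any blue or pink look-alike of the stone_base alone. Several things have the shape of the cover; the one meant has the colours described above.

How it is judged:
On the way, in this order (a step that is already met when the one before it is completed fails the run):
1. the cover is pulled off the empty base, clear of its plinth (rim at least 25 mm above the foot) (z of cover in the frame of empty_base above 0.05 m), for 0.1 s.
2. the cover is home on the stone base (rim within 3 mm of the foot) while the fingers still hold or press it: not dropped on (x of cover in the frame of stone_base between -0.005 and 0.005 m and y of cover in the frame of stone_base between -0.005 and 0.005 m and z of cover in the frame of stone_base below 0.028 m and contact force between the fingers and cover above 0.5 N), for 0.1 s.
At the end, for the whole second after the job is handed in: The cover is snapped home on the stone base: centred on it within 5 mm, level, its rim within 3 mm of the wooden foot (past the balls), at rest and released; the stone lies under it on the plinth, upright and within 15 mm of where it started (x of cover in the frame of stone_base between -0.005 and 0.005 m and y of cover in the frame of stone_base between -0.005 and 0.005 m and z of cover in the frame of stone_base below 0.028 m and angle between cover's own z axis and vertical below 0.05 rad and linear speed of cover below 0.02 m/s and z of stone in the frame of stone_base above 0.04 m and distance of stone from where it was at the start of the episode below 0.015 m and angle between stone's own z axis and vertical below 0.2 rad); the robot touches nothing.
It fails at once if the stone is shifted by more than 15 mm (distance of stone from where it was at the start of the episode above 0.015 m).
It fails at once if the dark rough rock is moved by more than 20 mm (distance of rough_rock from where it was at the start of the episode above 0.02 m).
It fails at once if the pale rock is moved by more than 20 mm (distance of chalk_rock from where it was at the start of the episode above 0.02 m).
It fails at once if the tray of stones is moved by more than 20 mm (distance of stone_tray from where it was at the start of the episode above 0.02 m).
It fails at once if the hand lens is moved by more than 20 mm (distance of loupe from where it was at the start of the episode above 0.02 m).
It also fails if it takes over 43 s, if anything falls off the work surface, if the arm or the gripper's body presses on something with over 40 N, if the wrist force passes 120 N, or if a joint passes its speed limit or range.

## Working session

There is one attempt and no reset: what is moved stays moved. The work goes in short steps, each a Python script; the robot and the scene stay as the last script left them, time stands still between calls to the robot, and variables do not carry over. Pictures are saved under pics/ and viewed, at most 10 in all, crops included, and the job is handed in when it is done.

```bash
mkdir -p pics
cat > h.py <<'E'
from cell import *
import numpy as np, cv2
def save(f,n): cv2.imwrite('pics/'+n+'.png',f['img'][:,:,::-1])
def ray(f,px,z,T=None):
    T=np.array(f['cam_to_world']) if T is None else T
    d=T[:3,:3]@np.array([(px[0]-f['cx'])/f['fx'],(px[1]-f['cy'])/f['fy'],1.])
    o=T[:3,3]; return o+d*(z-o[2])/d[2]
def proj(f,p,T=None):
    T=np.array(f['cam_to_world']) if T is None else T
    c=T[:3,:3].T@(np.array(p)-T[:3,3]); return np.array([f['fx']*c[0]/c[2]+f['cx'],f['fy']*c[1]/c[2]+f['cy']])
E
python3 - <<'E'
from h import *
np.set_printoptions(precision=3,suppress=True)
for c in('top','side'):
    f=grab_frame(c); save(f,c+'0'); print(c,np.array(f['cam_to_world'])[:3,3],f['fx'])
    for n,z in(('cover',.025),('cover_grip',.122),('empty_base',0),('stone_base',0),('stone',.045),('loupe',0),('rough_rock',0),('chalk_rock',0),('stone_tray',0)):
        for d in tip_of(c,n): print(n,round(d['score'],2),np.round(d['centre'],1),ray(f,d['centre'],z))
s=get_state();print(s['eef_rot'],s['clock'])
E
```

```text
top [ 0.357 -0.019  1.202] 487.8549456216414
cover 0.86 [162.7 269.7] [0.481 0.376 0.025]
cover 0.85 [240.2 260. ] [0.499 0.188 0.025]
cover_grip 0.87 [237.6 258. ] [0.492 0.176 0.122]
cover_grip 0.72 [146.4 267.3] [0.477 0.38  0.122]
stone_base 0.73 [391.3 330.7] [ 0.321 -0.174  0.   ]
stone_base 0.63 [479.5 291.4] [ 0.41  -0.394  0.   ]
stone_base 0.62 [406.1 234.8] [ 0.555 -0.222  0.   ]
stone 0.78 [412.1 232.7] [ 0.552 -0.229  0.045]
loupe 0.83 [320.  269.9] [ 0.473 -0.005  0.   ]
rough_rock 0.97 [321.8 151.6] [ 0.777 -0.018  0.   ]
rough_rock 0.38 [381.5 161.7] [ 0.746 -0.169  0.   ]
chalk_rock 0.96 [382.5 163.5] [ 0.741 -0.172  0.   ]
stone_tray 0.59 [229.6 158.3] [0.766 0.219 0.   ]
side [ 0.408 -1.057  0.746] 554.8517356837523
cover 0.93 [304.8 231.7] [0.498 0.18  0.025]
cover 0.8 [293.7 204.8] [0.479 0.334 0.025]
cover_grip 0.81 [301.5 197.1] [0.492 0.186 0.122]
cover_grip 0.8 [294.6 173.4] [0.484 0.331 0.122]
empty_base 0.72 [301.5 237.7] [0.49  0.193 0.   ]
stone_base 0.92 [230.6 330.9] [ 0.318 -0.164  0.   ]
stone_base 0.56 [350.4 338.3] [ 0.559 -0.212  0.   ]
stone 0.9 [348.6 324.7] [ 0.552 -0.223  0.045]
stone 0.7 [303.1 228.2] [0.493 0.164 0.045]
rough_rock 0.62 [432.8 276.4] [ 0.785 -0.016  0.   ]
chalk_rock 0.66 [434.  319.2] [ 0.744 -0.171  0.   ]
stone_tray 0.56 [406.  228.7] [0.775 0.212 0.   ]
stone_tray 0.34 [351.8 336.9] [ 0.562 -0.208  0.   ]
[-0.405 -3.115  0.   ] 1.0
```

View pics/top0.png

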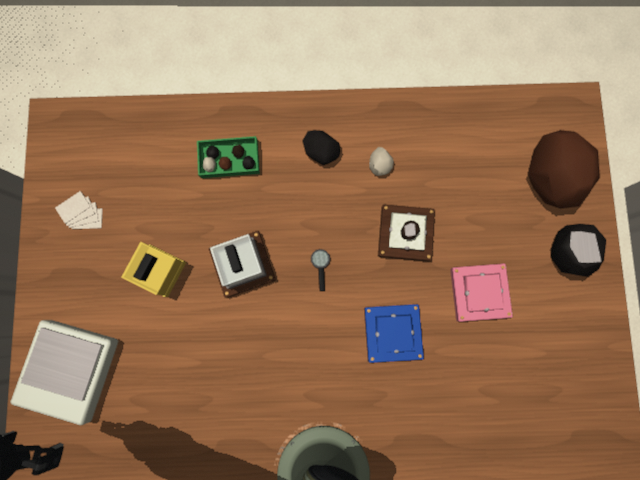

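View pics/side0.png

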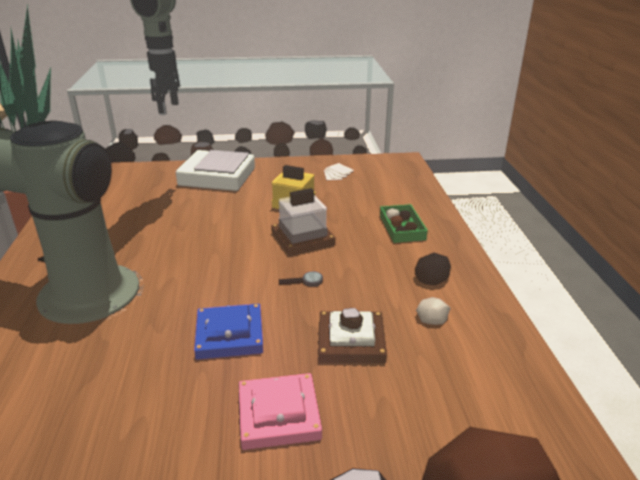

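The clear cover on the wooden base is at top (240,260); its look-alike, at (155,270), is yellow. The stone base is the wooden one with the white plinth and stone at (407,233). The blue one (394,332) and the pink one (482,292) are decoys. Next I confirm both from close by with the wrist camera.

```bash
cat >> h.py <<'E'
from scipy.spatial.transform import Rotation as Ro
np.set_printoptions(precision=4,suppress=True)
def rv(a): return Ro.from_matrix(np.array([[np.cos(a),np.sin(a),0],[np.sin(a),-np.cos(a),0],[0,0,-1]])).as_rotvec()
def wrist():
    s=get_state(); f=grab_frame('wrist'); T=np.eye(4); T[:3,:3]=Ro.from_rotvec(s['eef_rot']).as_matrix(); T[:3,3]=s['position']
    f['cam_to_world']=T@np.array(f['T_tool_cam']); return f
def rect(m,f,z):
    """min-area rect of mask at world height z: centre, size, yaw mod 90"""
    c=max(cv2.findContours(m.astype(np.uint8),0,2)[0],key=cv2.contourArea)[:,0]
    w=np.array([ray(f,p,z)[:2] for p in c.astype(float)])
    (c,s,a)=cv2.minAreaRect((w*1000).astype(np.float32)); return np.array(c)/1000,np.array(s),a
E
python3 - <<'E'
from h import *
def best(a):
    s0=get_state()['q'][5]
    return a
print(wrist()['T_tool_cam'])
for n,p,a,things in(('cov',[.44,.17,.36],.38,(('cover',.025),('cover_grip',.122),('empty_base',0))),('stn',[.50,-.225,.33],.0,(('stone_base',0),('stone',.045)))):
    qs=[(abs(q[5]),k) for k in(0,1) if (q:=ik(p,rv(a+k*np.pi))) is not None]
    print(qs); k=min(qs)[1]; movep(p,rv(a+k*np.pi)); sleep(.2)
    f=wrist(); save(f,n)
    for t,z in things:
        for d in tip_of('wrist',t): print(t,round(d['score'],2),d['centre'],ray(f,d['centre'],z))
        for d in silhouettes('wrist',t): print(' m',round(d['score'],2),d['mask'].sum(),rect(d['mask'],f,z))
print(get_state()['clock'])
E
```

```text
[[-0.0008 -0.9655 -0.2602  0.0662]
 [ 1.     -0.0008 -0.0003 -0.0013]
 [ 0.0001 -0.2602  0.9655 -0.1432]
 [ 0.      0.      0.      1.    ]]
[(np.float64(2.973616708181468), 0), (np.float64(0.16797594540832472), 1)]
cover 0.97 [314.3, 231.4] [0.489  0.1863 0.025 ]
cover 0.76 [433.1, 267.0] [0.4737 0.3757 0.025 ]
cover 0.33 [44.3, 170.8] [ 0.5487 -0.2012  0.025 ]
 m 0.97 4566 (array([0.4857, 0.4058]), array([145.4115, 104.752 ]), 62.86872482299805)
 m 0.65 6143 (array([0.5067, 0.1903]), array([130.5495, 113.3263]), 17.483064651489258)
 m 0.27 1570 (array([ 0.7373, -0.1629]), array([63.4217, 82.4337]), 77.17594909667969)
cover_grip 0.96 [456.0, 293.5] [0.475  0.3713 0.122 ]
cover_grip 0.57 [310.0, 253.2] [0.4935 0.1831 0.122 ]
 m 0.93 6351 (array([0.4808, 0.1818]), array([104.9753,  92.561 ]), 18.12352752685547)
 m 0.66 4607 (array([0.4634, 0.3532]), array([116.9292,  82.8487]), 63.86601257324219)
 m 0.76 1960 (array([0.4958, 0.1867]), array([137.3906, 136.3873]), 18.228715896606445)
[(np.float64(2.584097448131078), 0), (np.float64(0.5574952054587152), 1)]
stone_base 0.81 [189.0, 127.3] [ 0.4062 -0.398   0.    ]
stone_base 0.78 [354.8, 50.9] [ 0.3128 -0.176   0.    ]
stone_base 0.59 [317.6, 237.2] [ 0.5603 -0.2232  0.    ]
 m 0.68 10843 (array([ 0.4054, -0.4   ]), array([136.34  , 141.2286]), 2.6740059852600098)
 m 0.63 7464 (array([ 0.5635, -0.2202]), array([137.7318, 140.5375]), 82.94921112060547)
 m 0.63 11337 (array([ 0.318 , -0.1743]), array([126.451 , 137.7042]), 1.1529979705810547)
 m 0.58 280 (array([ 0.7841, -0.0443]), array([53.3113, 24.7284]), 4.628373622894287)
stone 0.88 [320.6, 242.4] [ 0.5555 -0.2194  0.045 ]
 m 0.73 983 (array([ 0.5609, -0.2222]), array([42.0057, 53.5502]), 45.80234146118164)
5.3083
```

Run:
```python
import cv2,numpy as np
a=cv2.imread('pics/cov.png');b=cv2.imread('pics/stn.png')
cv2.imwrite('pics/crop.png',np.hstack([cv2.resize(i[130:340,220:420],(400,420),interpolation=2) for i in(a,b)]))
```

```text
(no output)
```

View pics/crop.png

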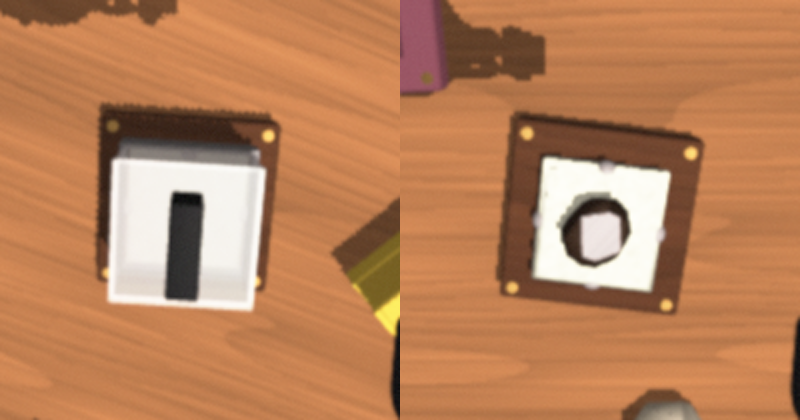

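The left crop shows a black grip on the clear cover over the wooden foot, and the right one shows the stone on the white plinth of the wooden foot. Both targets are confirmed. I now measure the stone base from closer, then the cover grip.

Run:
```python
from h import *
def comp(mask,px):
    n,l,st,c=cv2.connectedComponentsWithStats(cv2.morphologyEx(mask.astype(np.uint8),cv2.MORPH_OPEN,np.ones((3,3))))
    i=min(range(1,n),key=lambda k:np.hypot(*(c[k]-px))-0.05*np.sqrt(st[k,4])*10 if st[k,4]>300 else 1e9); return l==i
movep([.56,-.222,.21],rv(np.pi-.12)); sleep(.3)
f=wrist(); save(f,'stn2'); im=f['img'].astype(int)
w=(im.min(2)>150)&(im.max(2)-im.min(2)<40); px=proj(f,[.56,-.222,.045])
m=comp(w,px); print('plinth',px,m.sum(),rect(m,f,.042))
for t,z in(('stone_base',0),('stone',.045)):
    for d in tip_of('wrist',t): print(t,round(d['score'],2),ray(f,d['centre'],z))
    for d in silhouettes('wrist',t): print(' m',round(d['score'],2),d['mask'].sum(),rect(d['mask'],f,.025))
movep([.492,.184,.27],rv(np.pi+.35)); sleep(.3)
f=wrist(); save(f,'cov2'); im=f['img'].astype(int)
px=proj(f,[.492,.184,.139]); m=comp(im.max(2)<75,px); print('grip',px,m.sum(),rect(m,f,.139))
for t,z in(('cover_grip',.122),('cover',.025),('empty_base',0)):
    for d in tip_of('wrist',t): print(t,round(d['score'],2),ray(f,d['centre'],z))
    for d in silhouettes('wrist',t): print(' m',round(d['score'],2),d['mask'].sum(),rect(d['mask'],f,.105))
a=cv2.imread('pics/cov2.png');b=cv2.imread('pics/stn2.png')
cv2.imwrite('pics/crop2.png',np.hstack([cv2.resize(i,(400,300)) for i in(a,b)]))
print(get_state()['clock'])
```

```text
plinth [318.4197 219.6727] 4875 (array([ 0.5577, -0.2207]), array([87.5618, 86.0331]), 83.0768051147461)
stone_base 0.67 [ 0.5622 -0.2219  0.    ]
stone_base 0.58 [ 0.4038 -0.3974  0.    ]
 m 0.95 22273 (array([ 0.4081, -0.39  ]), array([131.1852, 136.5659]), 2.617605686187744)
 m 0.92 2520 (array([ 0.3854, -0.1792]), array([126.7704,  21.3495]), 83.02945709228516)
 m 0.8 14322 (array([ 0.5583, -0.221 ]), array([131.0647, 130.1529]), 83.07980346679688)
stone 0.92 [ 0.5552 -0.223   0.045 ]
 m 0.85 2016 (array([ 0.5634, -0.2235]), array([46.3408, 55.8466]), 57.92509460449219)
 m 0.53 3369 (array([ 0.4749, -0.0119]), array([50.072 , 96.8593]), 78.74092102050781)
grip [318.0941 230.0696] 1449 (array([0.4897, 0.1837]), array([60.482 , 17.6795]), 18.240358352661133)
cover_grip 0.89 [0.4762 0.3724 0.122 ]
cover_grip 0.58 [0.4913 0.1825 0.122 ]
 m 0.88 10128 (array([0.4899, 0.1843]), array([101.6591,  94.04  ]), 18.686397552490234)
 m 0.55 10175 (array([0.4716, 0.359 ]), array([121.4725,  90.5722]), 63.652305603027344)
cover 0.93 [0.4956 0.1837 0.025 ]
cover 0.62 [0.4776 0.3775 0.025 ]
 m 0.66 9947 (array([0.4893, 0.1841]), array([98.8308, 93.1873]), 18.119356155395508)
 m 0.58 10223 (array([0.4717, 0.3585]), array([120.8911,  90.1302]), 63.036598205566406)
 m 0.73 2445 (array([0.4785, 0.1797]), array([102.0705, 102.3008]), 18.233320236206055)
8.6417
```

View pics/crop2.png

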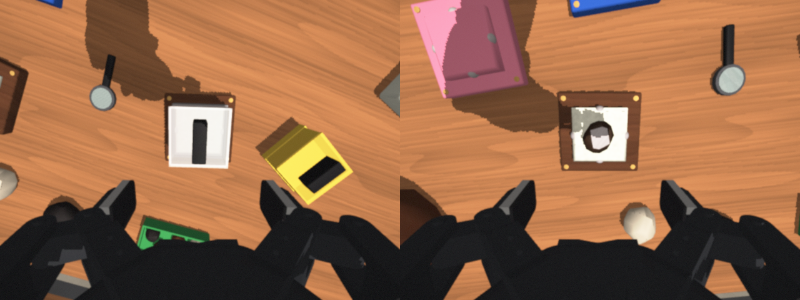

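The wrist view gives the cover grip at (0.4905, 0.1838) with yaw 18.2° (60×18 mm). The stone base's foot is at (0.5582, -0.2209) with yaw -6.9° (131×130 mm). Both match the given sizes, so I grasp and pull.

Run:
```python
from h import *
a=np.pi+np.radians(18.2); p=np.array([.4905,.1838,0])
movep(p+[0,0,.20],rv(a)); 
print(move_l(p+[0,0,.109],.08,until_force=8)); grab(80); s=get_state(); print(s['position'],s['finger_gap'],s['grasp_force'],s['contact_force'])
try: move_l(p+[0,0,.185],.05)
except MotionError as e: print(e)
s=get_state(); print(s['position'],s['finger_gap'],s['grasp_force'],s['contact_force'],s['clock'])
f=grab_frame('side'); save(f,'lift'); cv2.imwrite('pics/liftc.png',cv2.resize(f['img'][80:280,200:420,::-1],None,fx=2.5,fy=2.5))
```

```text
False
[0.4905 0.184  0.1091] 0.2245588398582404 79.27547335624695 [-0.3701  0.9428  1.0728]
[0.4903 0.1837 0.1846] 0.21875093566417944 80.79935431480408 [-0.5079  0.2768 -2.8506] 12.5917
```

View pics/liftc.png

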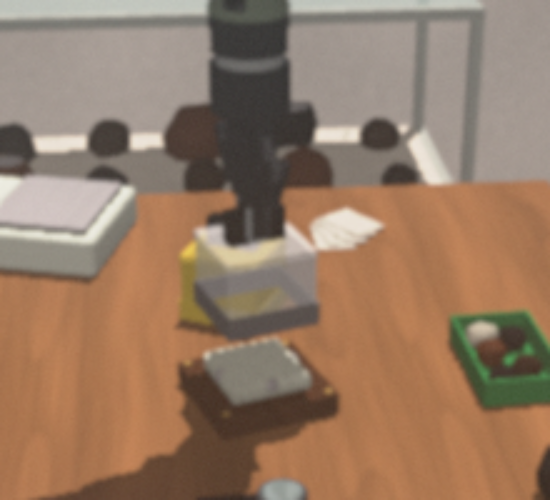

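The cover is free of the empty base, hanging level (crop ≈(255,280)), with the bare plinth below at (258,370). I carry it over to the stone base.

Run:
```python
from h import *
a=np.pi-np.radians(6.93); p=np.array([.5582,-.2209,0])
s=get_state()['position']; move_l([s[0],s[1],.28],.12)
movep(p+[0,0,.28],rv(a)); sleep(.2)
move_l(p+[0,0,.165],.1); sleep(.3)
s=get_state(); print(s['position'],s['contact_force'],s['wrist_torque'],s['finger_gap'],s['clock'])
f=grab_frame('side')
for n in('cover','cover_grip'):
  for d in tip_of('side',n): print(n,d['centre'],ray(f,d['centre'],.081 if n=='cover' else .178))
cv2.imwrite('pics/overc.png',cv2.resize(f['img'][220:380,260:460,::-1],None,fx=3,fy=3,interpolation=2))
print(move_l(p+[0,0,.126],.04,until_force=6)); s=get_state(); print(s['position'],s['contact_force'],s['wrist_torque'],s['clock'])
```

```text
[ 0.5584 -0.221   0.1653] [ 1.1898  0.9712 -2.7208] [-0.013  -0.021  -0.0171] 0.22301248533379536 16.9
cover [351.5, 307.4] [ 0.558  -0.2153  0.081 ]
cover [290.9, 205.2] [0.4662 0.2241 0.081 ]
cover_grip [292.3, 169.7] [0.4725 0.2297 0.178 ]
cover_grip [356.4, 265.1] [ 0.5642 -0.2139  0.178 ]
cover_grip [353.5, 307.1] [ 0.5395 -0.3375  0.178 ]
False
[ 0.5584 -0.221   0.1263] [-0.1376  0.1922 -2.0602] [ 0.0196  0.0863 -0.0227] 18.175
```

View pics/overc.png

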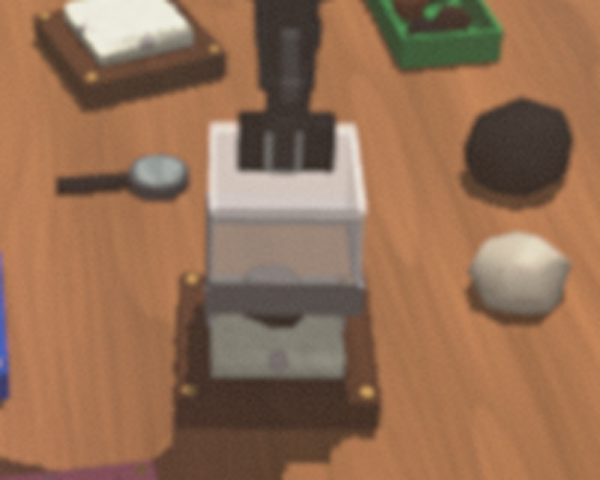

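The picture shows the cover centred over the plinth, with the stone visible beneath it. The rim has entered the bevel with no side force, so I press it home.

Run:
```python
from h import *
p=np.array([.5582,-.2209,0])
for z in(.118,.112,.109,.107,.105):
    r=move_l(p+[0,0,z],.03,until_force=40); s=get_state(); print(z,r,s['position'],s['contact_force'],s['finger_gap'],s['clock'])
    if r: break
sleep(.3); s=get_state(); print(s['position'],s['contact_force'])
f=grab_frame('side')
for d in tip_of('side','cover'): print(d['centre'],ray(f,d['centre'],.025))
cv2.imwrite('pics/pressc.png',cv2.resize(f['img'][240:380,270:430,::-1],None,fx=3.5,fy=3.5,interpolation=2))
```

```text
0.118 False [ 0.558  -0.2209  0.1177] [-0.8851 -0.8234 -3.4123] 0.21914752596558534 18.5917
0.112 False [ 0.5572 -0.2202  0.1107] [-1.0847  0.8152 -7.5874] 0.21741844129119178 18.9417
0.109 False [ 0.5581 -0.2208  0.1092] [-2.1653  0.9332 -1.5062] 0.22360853574347214 19.1917
0.107 False [ 0.5582 -0.2206  0.109 ] [-6.6913  4.6601 11.0089] 0.22293037822202186 19.4417
0.105 False [ 0.5582 -0.2206  0.1089] [-11.0998   7.885   24.3631] 0.21944547167309678 19.6917
[ 0.5582 -0.2206  0.1089] [-10.4329   6.5337  24.193 ]
[294.0, 204.7] [0.48   0.3341 0.025 ]
[351.8, 332.0] [ 0.5593 -0.2223  0.025 ]
```

View pics/pressc.png

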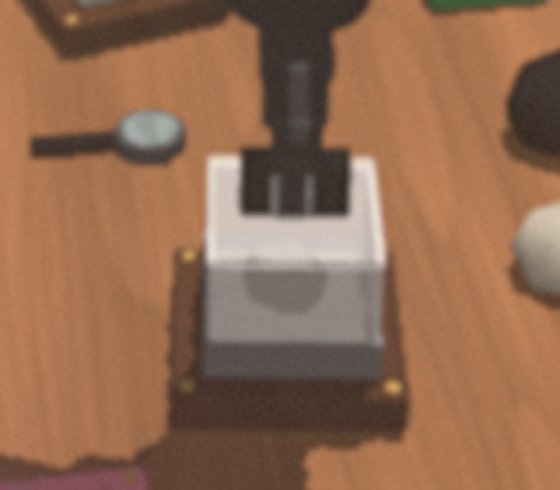

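The TCP has stopped hard at 0.109, the home height, and the rim sits on the foot all round with the stone visible inside. I release, retreat and check once more.

Run:
```python
from h import *
p=np.array([.5582,-.2209,0])
move_l(p+[0,0,.109],.03); let_go(); sleep(.2); move_l(p+[0,0,.26],.1); sleep(.3)
f=wrist()
for t,z in(('cover',.025),('cover_grip',.122)):
    for d in tip_of('wrist',t): print(t,round(d['score'],2),ray(f,d['centre'],z))
f=grab_frame('side')
cv2.imwrite('pics/end.png',cv2.resize(f['img'][200:400,220:460,::-1],None,fx=2.5,fy=2.5)); s=get_state(); print(s['clock'],s['contact_force'])
```

```text
cover 0.59 [ 0.5638 -0.222   0.025 ]
cover_grip 0.84 [ 0.558  -0.2223  0.122 ]
cover_grip 0.47 [ 0.6644 -0.1816  0.122 ]
23.3917 [-0.1127  0.7338  0.1892]
```

View pics/end.png

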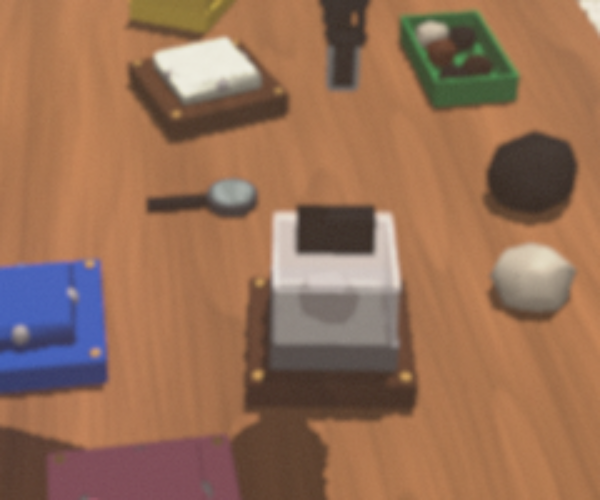

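The cover is home at crop (335,300) with the stone under it, the gripper is clear, and the other things on the counter haven't moved.

```bash
python3 -c "
from cell import *
print(sign_off())"
```

```text
the job is handed in; nothing more can be done
None
```

The clear cover is off the empty base and pressed fully home on the stone base, with the stone visible under it and the other things on the counter not visibly moved. I handed the job in at about 23 s; the verdict was not reported.

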